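# Load the drying board into the drying frame

### The arm

A 6-joint arm with a two-finger parallel gripper is mounted at the origin on the work surface. World frame = base frame: x ahead of the robot, y to its left, z up, the work surface at z = 0. Lengths are in m, angles in rad, forces in N, time in s.
With the tool pointing down it reaches from about 0.35 to 0.8 m from the base axis. Payload 7.3 kg.
Tool frame: the origin (TCP) lies between the finger pads; the fingertips stand 25 mm ahead of it and the grasp point (between the pads) lies 6 mm ahead of it; z points along the fingers, y is the line along which they close (so a half turn about z gives the same grasp; the last joint's range is limited). The gripper opens to 85 mm and grips with 20 to 120 N. Pads are 22 mm wide; open, the fingers measure 114 mm over their backs; the gripper's body (76 mm by 85 mm) begins 54 mm behind the grasp point. The pads swing forward as they close: fully open they stand 13 mm farther back than shut.
Start: joints at [1.017, 0.342, 1.524, -0, 1.275, -0.146], TCP at [0.208, 0.482, 0.256] pointing down, gripper open.
Joint ranges: [-2.53, 2.53], [-0.77, 2.02], [0.04, 2.7], [-1, 4.14], [0.28, 2.66], [-3.11, 3.11]. Speed limits (rad/s): [2.57, 2.57, 3.14, 3.14, 3.14, 3.14].

### API

Orientations are given as a unit quaternion [w, x, y, z].
In Python, from bench import r gives the robot as it stands.
- The arm moves only by the shell command python3 -m crank 'ROWS'. ROWS is JSON, a list of rows, each an object of numbers: "tx", "ty", "tz": the shift along the world's x, y, z in m; "ax", "ay", "az": the turn, a rotation vector about the world's x, y, z in degrees; "fingers": the opening, from -1 (shut) to 1 (fully open). In form: [{"tx": .., "ty": .., "tz": .., "ax": .., "ay": .., "az": .., "fingers": ..}, ...]. A call has 1 to 5 rows; each row is the pose to reach, as a shift and turn from the pose commanded when the call began; what a row does not reach only later rows make up. A row lasts 1/8 s, in which the tool goes at most 62.5 mm and 10.7 degrees, less where a joint would pass 70% of its speed; a pose out of reach is approached as far as the arm can. A call with a gripper value outside its range is refused whole. The fingers move at their own pace and stop on an object; the grip force is fixed at half the most. Time passes only in rows, so rows that repeat a pose let the fingers close. It gives the time, the measured TCP pose, the force, the opening and the grip force at its end, in the units of the state.
- r.get_obs(): the state, without advancing time (a new reading comes with each control period).
- r.snapshot(name): name is "side" or "top" or "wrist"; returns a dict with "frame" (420x560x3 uint8, red, green, blue), "K" (3x3 intrinsics, pixels), "k1" (the pictures are not rectified: a ray, as slopes to the right and down, at radius r is drawn at 1 + k1 r^2 times it, then the intrinsics apply), "rvec" (rotation vector, rad) and "tvec" (3), from world to camera coordinates, as OpenCV has them; the wrist camera has in their place "mount" (4x4, takes a point from camera to tool coordinates, whose origin is the TCP and whose axes are the flange's). Camera axes: x right, y down, z forward; pixel columns grow to the right and rows downward; lengths in m; the calibration is good to about 2 mm. A picture is of the moment at which its call begins: read the wrist's pose just before it. There is no depth.
- r.finish_job(): hands the job in; it is judged then, once.
The state is a dict: "time_s": time; "joint_positions": joint angles; "joint_vel": joint speeds; "tau": joint torques, N m; "eef_pos": TCP position; "tcp_rot": TCP orientation; "ft_force": force on the tool from outside, world axes, zero at the start; "ft_torque": the same for the moment, N m; "opening": finger opening in m; "grasp_force": force on a finger pad.
Only numpy, scipy, OpenCV 4.12 (cv2) and the standard library are available. Lean on these libraries where they do the work, as an engineer would, in place of code of your own. Each camera call takes 0.05 s, during which the arm holds its last target. There are 200 camera calls.

### The job

Put the wide drying board into the drying frame: lay it flat on the frame's open front, slide it along the two guides, under their lips, until it meets the sprung pad at the back, and then swing both levers fully across behind it so that they press it home. The narrow board does not fit this frame; leave the frame with the wide board seated and both levers closed.

Things in the scene. Friction and masses are not known exactly. Their poses are not given: they have to be found in the camera images.
- board: Wide drying board, loose, 0.2 kg: brown wood 120 (x) by 130 (y) by 8 mm; pale upright grip at its middle 18 (x) by 50 (y), top 48 mm above the underside; painted brooches 5 mm high in two rows at y=+-43. Origin: centre of underside, z up. Either end may go in first. The wrong one nearby is 80 mm wide, else alike.
- frame: Fixed white plate 10 mm thick, x -135..120, y +-120 mm. Origin: underside, midway between guides; x = slide-in way. Guide walls at y=+-68, lips from x=5 (slot 16 mm high, lip tops at z=30); mouth flares 12 mm a side from x=5 to -20. Board centre: lay at x=-70, y=0 (clear of lips); meets the sprung pad (2.5 to 5 N) at x=17; closed levers press it to x=37.
- lever_left (a joint): Steel lever on the frame, level swing about its pivot x=-30, y=95 mm. 0 = open, points to -x and 0.28 rad outward; grows inward; 1.85 rad (stop) = closed, points to -y behind the board. 62 mm long, 14 wide, z 12..26. Upright round knob 18 mm thick, z 26..60, at x=-30-52cos(a), y=95-52sin(a), a=value-0.28. Stays where left; 8 N at the knob moves it, 15 N while pressing the board.
- lever_right (a joint): Mirror image of the left lever, same stiffness and heights: pivot x=-30, y=-95 mm of the frame; 0 = open, points to -x and 0.28 rad outward (-y); 1.85 rad (stop) = closed, points to +y behind the board. Knob at x=-30-52cos(a), y=-95+52sin(a) mm, a=value-0.28 rad.
Not all that is in view belongs to the job. Leave any blue or turquoise look-alike of the board alone.

How it is judged:
By the outcome, as a careful person would: the job done as asked, in the order asked, and still so for the second after the job is handed in, with the robot touching nothing.
It also fails if it takes over 70 s, if anything falls off the work surface, if the arm or the gripper's body presses on something with over 40 N, if the wrist force passes 120 N, or if a joint passes its speed limit or range.

## Working session

There is one attempt and no reset: what is moved stays moved. The work goes in short steps, Python scripts to look and compute and a shell command to move; the robot and the scene stay as the last step left them, time stands still between calls to the robot, and variables do not carry over. Pictures are saved under pics/ and viewed, at most 10 in all, crops included, and the job is handed in when it is done.

```bash
mkdir -p pics
cat > h.py <<'E'
import numpy as np, cv2
from bench import r
def save(n,f): cv2.imwrite(f'pics/{f}.png', n['frame'][:,:,::-1])
def ray(s,uv):
    K=s['K'];d=np.array([s['k1'],0,0,0,0.]) 
    p=cv2.undistortPoints(np.array([[uv]],float),np.array(K),d)[0,0]
    return np.array([p[0],p[1],1.])
def RT(s,obs=None):
    if 'mount' in s:
        from scipy.spatial.transform import Rotation as R
        q=obs['tcp_rot'];T=np.eye(4);T[:3,:3]=R.from_quat([q[1],q[2],q[3],q[0]]).as_matrix();T[:3,3]=obs['eef_pos']
        M=T@np.array(s['mount']);return M[:3,:3],M[:3,3]
    Rm=cv2.Rodrigues(np.array(s['rvec'],float))[0]
    return Rm.T,-Rm.T@np.array(s['tvec'],float)
def world(s,uv,z,obs=None):
    Rc,c=RT(s,obs);d=Rc@ray(s,uv);return c+d*(z-c[2])/d[2]
def pix(s,P,obs=None):
    Rc,c=RT(s,obs);p=Rc.T@(np.asarray(P,float)-c)
    x=p[:2]/p[2];x=x*(1+s['k1']*(x@x));K=np.array(s['K']);return np.array([K[0,0]*x[0]+K[0,2],K[1,1]*x[1]+K[1,2]])
E
python3 - <<'E'
from h import *
print(r.get_obs())
import pickle
for n in('top','side'):
    s=r.snapshot(n);save(s,n);pickle.dump(s,open(n+'.pkl','wb'))
    print(n,s['K'],s['k1'],RT(s))
a=[cv2.imread(f'pics/{n}.png') for n in('top','side')]
E
```

```text
{'time_s': 0.0, 'joint_positions': array([ 1.01699410e+00,  3.42733513e-01,  1.52503272e+00,  1.95544885e-05,
        1.27540951e+00, -1.45956948e-01]), 'joint_vel': array([-2.28271690e-04, -1.10665105e-03,  6.56620132e-04,  6.03164474e-05,
        9.37812723e-04, -1.27706790e-03]), 'tau': array([ 2.04141006e-04, -4.33671927e+01, -2.46012837e+01, -1.21292414e-04,
        7.75806955e-03,  3.13313663e-06]), 'eef_pos': array([0.20798843, 0.48163908, 0.25561486]), 'tcp_rot': array([-2.80113872e-04,  2.02514971e-01,  9.79278847e-01, -7.40381252e-04]), 'ft_force': array([-0.2913284 ,  0.24507443,  0.822446  ]), 'ft_torque': array([ 0.02641558, -0.0014042 , -0.04007846]), 'grasp_force': 0.0, 'opening': 0.08522734342846375}
top [[391.41960374   0.         280.24499503]
 [  0.         391.41960374 208.79720613]
 [  0.           0.           1.        ]] -0.08659605326772409 (array([[-0.00374839, -0.98037978,  0.1970823 ],
       [-0.99979253,  0.00762   ,  0.01888998],
       [-0.02002113, -0.1969706 , -0.98020495]]), array([ 0.25145675, -0.10670228,  1.01389598]))
side [[529.38357549   0.         285.36851413]
 [  0.         529.38357549 203.97080108]
 [  0.           0.           1.        ]] -0.07636640367052268 (array([[ 0.99561225, -0.07004204,  0.06205125],
       [-0.09074886, -0.56098819,  0.82283467],
       [-0.022823  , -0.82485536, -0.56488295]]), array([ 0.3641975 , -1.2357849 ,  0.80264021]))
```

View pics/top.png

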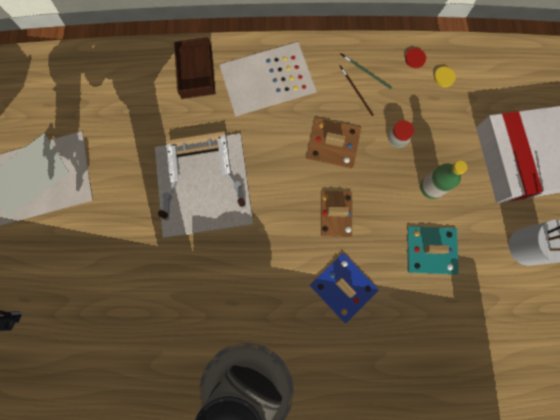

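View pics/side.png

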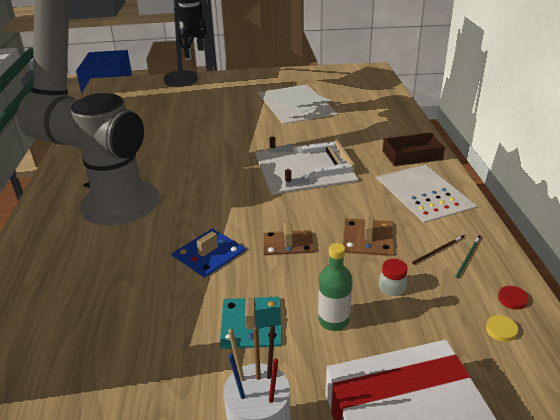

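Candidates: brown (334,142) in top, which is wide; brown (337,213), which is narrow; teal (432,249) and blue (344,288), which are look-alikes. I choose (334,142). The frame is at (203,185), opening towards the robot, with knobs at (163,214) and (241,202). Next is one close crop of the board and frame.

Run:
```python
import cv2,numpy as np
a=cv2.imread('pics/top.png')
# two panels each 400x600: frame x150..255(105) ; board 300..367
f=cv2.resize(a[128:244,150:256],None,fx=4.5,fy=4.5,interpolation=cv2.INTER_CUBIC)
b=cv2.resize(a[110:244,300:370],None,fx=4.4,fy=4.4,interpolation=cv2.INTER_CUBIC)
H=max(f.shape[0],b.shape[0]);c=np.zeros((H,f.shape[1]+b.shape[1],3),np.uint8)
c[:f.shape[0],:f.shape[1]]=f;c[:b.shape[0],f.shape[1]:]=b
c=np.clip(c.astype(float)*1.5,0,255).astype(np.uint8)
print(f.shape,b.shape);cv2.imwrite('pics/crop1.png',c)
```

```text
(522, 477, 3) (590, 308, 3)
```

View pics/crop1.png

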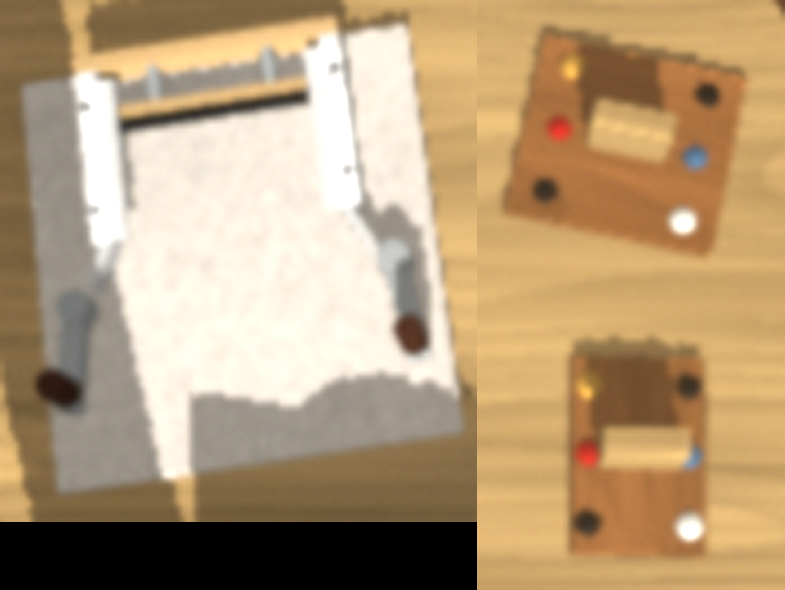

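```bash
cat > fit.py <<'E'
from h import *
from scipy.optimize import least_squares
def fit(s,L,U,obs=None,x0=(0.5,0,0)):
    L=np.array(L,float);U=np.array(U,float)
    def f(p):
        c,n=np.cos(p[2]),np.sin(p[2])
        W=np.c_[p[0]+c*L[:,0]-n*L[:,1],p[1]+n*L[:,0]+c*L[:,1],L[:,2]]
        return (np.array([pix(s,w,obs) for w in W])-U).ravel()
    q=least_squares(f,x0,loss='soft_l1');return q.x,f(q.x).reshape(-1,2)
E
python3 - <<'E'
from fit import *
import pickle
s=pickle.load(open('top.pkl','rb'))
cv=lambda P,sc,o:[((u+.5)/sc-.5+o[0],(v+.5)/sc-.5+o[1]) for u,v in P]
U=cv([(22,85),(408,25),(463,432),(57,492),(120,243),(330,211),(58,388),(411,333)],4.5,(150,128))
# lip inner front corners approx x=5; knobs z=60
a=-.28;kx=-.030-.052*np.cos(a);ky=.095-.052*np.sin(a)
L=[(.12,.12,.01),(.12,-.12,.01),(-.135,-.12,.01),(-.135,.12,.01),(.005,.06,.03),(.005,-.06,.03),(kx,ky,.058),(kx,-ky,.058)]
p,e=fit(s,L[:4],U[:4]);print('frame plate',p,np.degrees(p[2]),e.round(1).tolist())
for i in range(4,8):
    w=world(s,U[i],L[i][2])[:2]-p[:2];c,n=np.cos(p[2]),np.sin(p[2]);print(L[i],c*w[0]+n*w[1],-n*w[0]+c*w[1])
B=cv([(545-477,27),(745-477,72),(712-477,254),(503-477,213)],4.4,(300,110))
LB=[(.06,.065,.008),(.06,-.065,.008),(-.06,-.065,.008),(-.06,.065,.008)]
p,e=fit(s,LB,B);print('board',p,np.degrees(p[2]),e.round(1).tolist())
E
```

```text
frame plate [0.53042532 0.12271067 0.14428402] 8.266865199106359 [[-0.1, -0.3], [0.1, -0.3], [0.2, 0.2], [-0.2, 0.4]]
(0.005, 0.06, 0.03) 0.0031203627578189888 0.06326406190768467
(0.005, -0.06, 0.03) 0.003059421902163453 -0.06142514814349407
(np.float64(-0.07997488279216008), np.float64(0.10937049372533392), 0.058) -0.08405245473030648 0.0990028808944144
(np.float64(-0.07997488279216008), np.float64(-0.10937049372533392), 0.058) -0.08309306002702829 -0.10158083639587524
board [ 0.63928627 -0.23298687 -0.2254633 ] -12.918095591359563 [[-0.5, 1.0], [0.3, 0.3], [0.0, -0.3], [0.1, -0.9]]
```

```bash
python3 -m crank '[{"tx":0.031,"ty":-0.051,"az":-5.7},{"tx":0.062,"ty":-0.102,"az":-11.4},{"tx":0.093,"ty":-0.153,"az":-17},{"tx":0.124,"ty":-0.204,"az":-22.7},{"tx":0.155,"ty":-0.255,"az":-28.4}]' && python3 -m crank '[{"tx":0.031,"ty":-0.051,"az":-5.7},{"tx":0.062,"ty":-0.102,"az":-11.4},{"tx":0.093,"ty":-0.153,"az":-17},{"tx":0.124,"ty":-0.204,"az":-22.7},{"tx":0.155,"ty":-0.255,"az":-28.4}]'  && python3 -m crank '[{"tx":0.031,"ty":-0.051,"az":-5.7},{"tx":0.062,"ty":-0.102,"az":-11.4},{"tx":0.093,"ty":-0.153,"az":-17},{"tx":0.121,"ty":-0.205,"az":-22.7},{"tx":0.121,"ty":-0.205,"az":-22.7}]'
python3 - <<'E'
from h import *
import pickle
o=r.get_obs();s=r.snapshot('wrist');save(s,'w1');pickle.dump((o,s),open('w1.pkl','wb'));print(o['eef_pos'],o['tcp_rot'],o['time_s'],o['ft_force'])
E
```

```text
[0.20800766 0.4816934  0.25570168] [-2.53182186e-04  2.02495348e-01  9.79282987e-01 -6.33489909e-04] 0.1 [ 0.83353083 -0.3655117  -0.49290445]invalid input
```

View pics/w1.png

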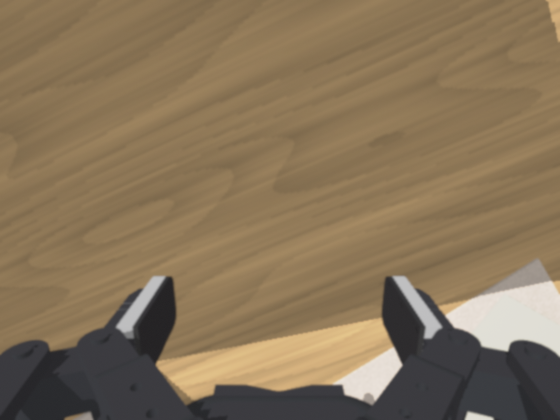

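The picture shows bare table: the move was refused, most likely because a row needs all seven keys.

```bash
python3 -m crank '[{"tx":0.031,"ty":-0.051,"tz":0,"ax":0,"ay":0,"az":-5.7,"fingers":1},{"tx":0.062,"ty":-0.102,"tz":0,"ax":0,"ay":0,"az":-11.4,"fingers":1},{"tx":0.093,"ty":-0.153,"tz":0,"ax":0,"ay":0,"az":-17,"fingers":1},{"tx":0.124,"ty":-0.204,"tz":0,"ax":0,"ay":0,"az":-22.7,"fingers":1},{"tx":0.155,"ty":-0.255,"tz":0,"ax":0,"ay":0,"az":-28.4,"fingers":1}]'; python3 -c "
from bench import r
o=r.get_obs();print(o['eef_pos'],o['time_s'],o['joint_positions'])"
```

```text
time_s: 0.78
eef_pos: [0.3638, 0.2253, 0.2563]
tcp_rot: [0.0, 0.438, 0.899, 0.0]
ft_force: [0.9, 1.3, -0.8]
opening: 0.0854
grasp_force: 0.0
[0.36381027 0.22525925 0.2563203 ] 0.775 [ 3.74869490e-01  1.63136687e-01  1.76859306e+00  2.47930214e-05
  1.20954936e+00 -2.89466641e-01]
```

```bash
python3 -m crank '[{"tx":0.031,"ty":-0.051,"tz":0,"ax":0,"ay":0,"az":-5.7,"fingers":1},{"tx":0.062,"ty":-0.102,"tz":0,"ax":0,"ay":0,"az":-11.4,"fingers":1},{"tx":0.093,"ty":-0.153,"tz":0,"ax":0,"ay":0,"az":-17,"fingers":1},{"tx":0.124,"ty":-0.204,"tz":0,"ax":0,"ay":0,"az":-22.7,"fingers":1},{"tx":0.155,"ty":-0.255,"tz":0,"ax":0,"ay":0,"az":-28.4,"fingers":1}]' >/dev/null;  python3 -m crank '[{"tx":0.031,"ty":-0.051,"tz":0,"ax":0,"ay":0,"az":-5.7,"fingers":1},{"tx":0.062,"ty":-0.102,"tz":0,"ax":0,"ay":0,"az":-11.4,"fingers":1},{"tx":0.093,"ty":-0.153,"tz":0,"ax":0,"ay":0,"az":-17,"fingers":1},{"tx":0.120,"ty":-0.203,"tz":0,"ax":0,"ay":0,"az":-22.7,"fingers":1},{"tx":0.120,"ty":-0.203,"tz":0,"ax":0,"ay":0,"az":-22.7,"fingers":1}]'
python3 - <<'E'
from h import *
import pickle
o=r.get_obs();s=r.snapshot('wrist');save(s,'w2');pickle.dump((o,s),open('w2.pkl','wb'))
E
```

```text
time_s: 2.02
eef_pos: [0.6385, -0.2349, 0.2537]
tcp_rot: [-0.001, 0.783, 0.622, -0.001]
ft_force: [-0.9, 0.5, -0.3]
opening: 0.0855
grasp_force: 0.0
```

View pics/w2.png

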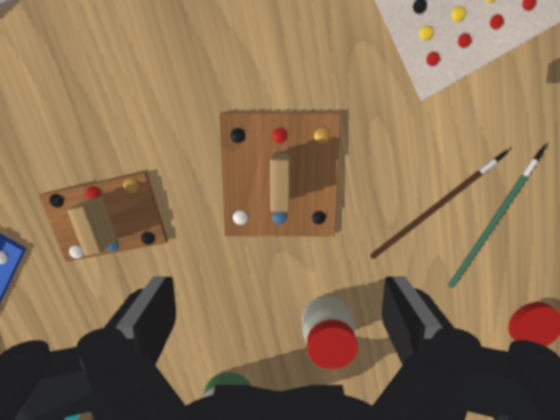

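Run:
```python
from fit import *
import pickle
o,s=pickle.load(open('w2.pkl','rb'))
L=[(-.06,.065,.008),(.06,.065,.008),(.06,-.065,.008),(-.06,-.065,.008)]
p,e=fit(s,L,[(221,113),(341,111),(335,236),(225,236)],o,(.64,-.23,-.22));print(p,np.degrees(p[2]),e.round(1).tolist())
print('grip top',world(s,(280,157),.048,o),world(s,(280,213),.048,o))
q=o['tcp_rot'];print(2*np.degrees(np.arctan2(q[2],q[1]))-90)
t=pickle.load(open('top.pkl','rb'));print('jar',world(t,(403,130),.06),world(s,(331,345),.06,o),'bottle',world(t,(460,168),.15))
```

```text
[ 0.64041236 -0.23346231 -0.22785425] -13.055086887792188 [[-1.6, -0.7], [0.2, 1.0], [0.4, -0.1], [0.3, -0.0]]
grip top [ 0.64608333 -0.20766838  0.048     ] [ 0.63405888 -0.2593705   0.048     ]
-13.14468985047894
jar [ 0.65030198 -0.40920153  0.06      ] [ 0.6540002  -0.40717764  0.06      ] bottle [ 0.51865508 -0.50842747  0.15      ]
```

```bash
python3 -m crank '[{"tx":0.0015,"ty":0.0015,"tz":-0.05,"ax":0,"ay":0,"az":0,"fingers":1},{"tx":0.0015,"ty":0.0015,"tz":-0.1,"ax":0,"ay":0,"az":0,"fingers":1},{"tx":0.0015,"ty":0.0015,"tz":-0.15,"ax":0,"ay":0,"az":0,"fingers":1},{"tx":0.0015,"ty":0.0015,"tz":-0.195,"ax":0,"ay":0,"az":0,"fingers":1},{"tx":0.0015,"ty":0.0015,"tz":-0.216,"ax":0,"ay":0,"az":0,"fingers":1}]'; python3 -m crank '[{"tx":0,"ty":0,"tz":0,"ax":0,"ay":0,"az":0,"fingers":-1},{"tx":0,"ty":0,"tz":0,"ax":0,"ay":0,"az":0,"fingers":-1},{"tx":0,"ty":0,"tz":0,"ax":0,"ay":0,"az":0,"fingers":-1},{"tx":0,"ty":0,"tz":0,"ax":0,"ay":0,"az":0,"fingers":-1},{"tx":0,"ty":0,"tz":0,"ax":0,"ay":0,"az":0,"fingers":-1}]'
```

```text
time_s: 2.7
eef_pos: [0.638, -0.2271, 0.0377]
tcp_rot: [-0.002, 0.781, 0.624, -0.001]
ft_force: [0.3, -0.7, 1.1]
opening: 0.0856
grasp_force: 0.0
time_s: 3.32
eef_pos: [0.6405, -0.2298, 0.0419]
tcp_rot: [0.001, 0.782, 0.623, 0.001]
ft_force: [-0.4, 1.2, 6.7]
opening: 0.0172
grasp_force: 60.3
```

```bash
python3 -m crank '[{"tx":0,"ty":0,"tz":0.03,"ax":0,"ay":0,"az":0,"fingers":-1},{"tx":0,"ty":0,"tz":0.07,"ax":0,"ay":0,"az":0,"fingers":-1},{"tx":0,"ty":0,"tz":0.11,"ax":0,"ay":0,"az":0,"fingers":-1},{"tx":0,"ty":0.01,"tz":0.12,"ax":0,"ay":0,"az":2,"fingers":-1},{"tx":-0.01,"ty":0.03,"tz":0.12,"ax":0,"ay":0,"az":4,"fingers":-1}]'; python3 -m crank '[{"tx":-0.02,"ty":0.04,"tz":0,"ax":0,"ay":0,"az":3,"fingers":-1},{"tx":-0.04,"ty":0.08,"tz":0,"ax":0,"ay":0,"az":6,"fingers":-1},{"tx":-0.06,"ty":0.12,"tz":0,"ax":0,"ay":0,"az":9,"fingers":-1},{"tx":-0.085,"ty":0.16,"tz":0,"ax":0,"ay":0,"az":12,"fingers":-1},{"tx":-0.11,"ty":0.2,"tz":0,"ax":0,"ay":0,"az":14,"fingers":-1}]'; python3 -m crank '[{"tx":-0.02,"ty":0.04,"tz":0,"ax":0,"ay":0,"az":2,"fingers":-1},{"tx":-0.04,"ty":0.08,"tz":0,"ax":0,"ay":0,"az":3.3,"fingers":-1},{"tx":-0.058,"ty":0.115,"tz":0,"ax":0,"ay":0,"az":3.3,"fingers":-1},{"tx":-0.058,"ty":0.115,"tz":0,"ax":0,"ay":0,"az":3.3,"fingers":-1},{"tx":-0.058,"ty":0.115,"tz":0,"ax":0,"ay":0,"az":3.3,"fingers":-1}]'
python3 - <<'E'
from h import *
import pickle
o=r.get_obs();s=r.snapshot('wrist');save(s,'w3');pickle.dump((o,s),open('w3.pkl','wb'))
E
```

```text
time_s: 3.95
eef_pos: [0.6297, -0.1992, 0.1599]
tcp_rot: [0.0, 0.759, 0.651, 0.0]
ft_force: [-0.9, 0.9, -1.3]
opening: 0.0171
grasp_force: 59.2
time_s: 4.58
eef_pos: [0.5176, 0.0024, 0.1587]
tcp_rot: [-0.001, 0.674, 0.739, -0.001]
ft_force: [-0.4, 0.2, -1.3]
opening: 0.0173
grasp_force: 59.2
time_s: 5.2
eef_pos: [0.4613, 0.1155, 0.1596]
tcp_rot: [-0.0, 0.653, 0.758, -0.0]
ft_force: [-0.6, -0.2, -1.3]
opening: 0.0171
grasp_force: 59.1
```

View pics/w3.png

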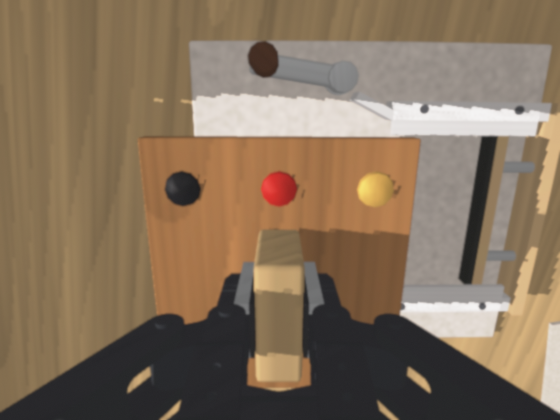

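Run:
```python
from fit import *
import pickle
o,s=pickle.load(open('w3.pkl','rb'))
p,e=fit(s,[(-.135,.12,.01),(.12,.12,.01),(.12,-.12,.01)],[(190,42),(549,44),(494,337)],o,(.53,.12,.14));print('frame',p,np.degrees(p[2]),e.round(1).tolist())
b,e=fit(s,[(-.06,.065,.1257),(.06,.065,.1257),(-.044,.043,.1305),(0,.043,.1305),(.044,.043,.1305)][:2],[(140,137),(418,138)],o,(.46,.11,.14));print('board',b,np.degrees(b[2]),e.round(1).tolist())
for u in((183,188),(279,188),(376,189)):print(world(s,u,.129,o))
w=world(s,(140,137),.1257,o)-world(s,(418,138),.1257,o);print(np.linalg.norm(w),np.degrees(np.arctan2(-w[1],-w[0])))
print(o['eef_pos'])
print('knobL',world(s,(263,60),.058,o))
for q in(p,):
  w=world(s,(263,60),.058,o)[:2]-q[:2];c,n=np.cos(q[2]),np.sin(q[2]);print(c*w[0]+n*w[1],-n*w[0]+c*w[1])
```

```text
frame [0.53285382 0.1219704  0.15082616] 8.64170227601138 [[-3.0, 0.0], [3.6, -0.1], [0.1, 0.7]]
board [0.46187101 0.11100712 0.14526124] 8.322855983304466 [[-3.8, 0.1], [3.6, 0.1]]
[0.415072   0.14849979 0.129     ]
[0.45566768 0.15457445 0.129     ]
[0.49671427 0.16032619 0.129     ]
0.11686158876528197 8.31906867816001
[0.46126821 0.11551474 0.15956385]
knobL [0.43777942 0.21131739 0.058     ]
-0.08057021413451808 0.10261806369631991
```

```bash
python3 -m crank '[{"tx":0,"ty":0.0005,"tz":-0.03,"ax":0,"ay":0,"az":0.1,"fingers":-1},{"tx":0,"ty":0.0005,"tz":-0.06,"ax":0,"ay":0,"az":0.1,"fingers":-1},{"tx":0,"ty":0.0005,"tz":-0.09,"ax":0,"ay":0,"az":0.1,"fingers":-1},{"tx":0,"ty":0.0005,"tz":-0.102,"ax":0,"ay":0,"az":0.1,"fingers":-1},{"tx":0,"ty":0.0005,"tz":-0.105,"ax":0,"ay":0,"az":0.1,"fingers":-1}]'; python3 -m crank '[{"tx":0,"ty":0,"tz":-0.001,"ax":0,"ay":0,"az":0,"fingers":-1},{"tx":0,"ty":0,"tz":-0.002,"ax":0,"ay":0,"az":0,"fingers":-1},{"tx":0,"ty":0,"tz":-0.002,"ax":0,"ay":0,"az":0,"fingers":-1}]'
```

```text
time_s: 5.88
eef_pos: [0.4618, 0.1155, 0.0549]
tcp_rot: [-0.0, 0.653, 0.758, -0.0]
ft_force: [-0.5, -0.4, -1.8]
opening: 0.0176
grasp_force: 59.0
time_s: 6.25
eef_pos: [0.462, 0.116, 0.0539]
tcp_rot: [0.0, 0.652, 0.758, 0.0]
ft_force: [-0.6, 1.1, -1.3]
opening: 0.017
grasp_force: 59.0
```

```bash
python3 -m crank '[{"tx":0,"ty":0,"tz":-0.001,"ax":0,"ay":0,"az":0,"fingers":-1},{"tx":0,"ty":0,"tz":-0.002,"ax":0,"ay":0,"az":0,"fingers":-1},{"tx":0,"ty":0,"tz":-0.002,"ax":0,"ay":0,"az":0,"fingers":-1}]'; python3 -m crank '[{"tx":0,"ty":0,"tz":-0.001,"ax":0,"ay":0,"az":0,"fingers":-1},{"tx":0,"ty":0,"tz":-0.001,"ax":0,"ay":0,"az":0,"fingers":-1}]'
```

```text
time_s: 6.62
eef_pos: [0.4618, 0.116, 0.0519]
tcp_rot: [0.0, 0.652, 0.758, 0.0]
ft_force: [-1.7, 0.0, 4.9]
opening: 0.0174
grasp_force: 60.1
time_s: 6.88
eef_pos: [0.4618, 0.116, 0.0519]
tcp_rot: [0.0, 0.652, 0.758, 0.0]
ft_force: [-5.3, -0.5, 15.7]
opening: 0.0169
grasp_force: 61.8
```

```bash
python3 -m crank '[{"tx":0,"ty":0,"tz":0.001,"ax":0,"ay":0,"az":0,"fingers":-1},{"tx":0.01,"ty":0.0014,"tz":0.001,"ax":0,"ay":0,"az":0,"fingers":-1},{"tx":0.02,"ty":0.0029,"tz":0.001,"ax":0,"ay":0,"az":0,"fingers":-1},{"tx":0.03,"ty":0.0043,"tz":0.001,"ax":0,"ay":0,"az":0,"fingers":-1},{"tx":0.04,"ty":0.0058,"tz":0.001,"ax":0,"ay":0,"az":0,"fingers":-1}]'; python3 -m crank '[{"tx":0.01,"ty":0.0014,"tz":0,"ax":0,"ay":0,"az":0,"fingers":-1},{"tx":0.02,"ty":0.0029,"tz":0,"ax":0,"ay":0,"az":0,"fingers":-1},{"tx":0.02,"ty":0.0029,"tz":0,"ax":0,"ay":0,"az":0,"fingers":-1}]'
```

```text
time_s: 7.5
eef_pos: [0.4998, 0.1217, 0.052]
tcp_rot: [-0.002, 0.652, 0.758, -0.002]
ft_force: [-11.1, -2.0, 14.8]
opening: 0.017
grasp_force: 61.4
time_s: 7.88
eef_pos: [0.5224, 0.1248, 0.0519]
tcp_rot: [0.0, 0.652, 0.758, 0.0]
ft_force: [-0.6, 0.0, 6.2]
opening: 0.0168
grasp_force: 60.3
```

Run:
```python
from h import *
import pickle
o=r.get_obs();s=r.snapshot('wrist');save(s,'w4');pickle.dump((o,s),open('w4.pkl','wb'))
```

```text
(no output)
```

View pics/w4.png

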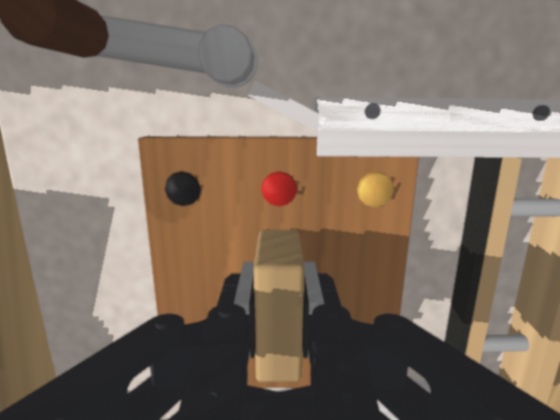

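The board's leading corner is under the left lip (at pixel (318,140)) and runs parallel to it. I'll continue to the pad.

```bash
python3 -m crank '[{"tx":0.008,"ty":0.0012,"tz":0,"ax":0,"ay":0,"az":0,"fingers":-1},{"tx":0.016,"ty":0.0023,"tz":0,"ax":0,"ay":0,"az":0,"fingers":-1},{"tx":0.023,"ty":0.0033,"tz":0,"ax":0,"ay":0,"az":0,"fingers":-1},{"tx":0.023,"ty":0.0033,"tz":0,"ax":0,"ay":0,"az":0,"fingers":-1}]'; python3 -m crank '[{"tx":0.003,"ty":0.0004,"tz":0,"ax":0,"ay":0,"az":0,"fingers":-1},{"tx":0.006,"ty":0.0009,"tz":0,"ax":0,"ay":0,"az":0,"fingers":-1},{"tx":0.006,"ty":0.0009,"tz":0,"ax":0,"ay":0,"az":0,"fingers":-1}]';  python3 -m crank '[{"tx":0.003,"ty":0.0004,"tz":0,"ax":0,"ay":0,"az":0,"fingers":-1},{"tx":0.004,"ty":0.0006,"tz":0,"ax":0,"ay":0,"az":0,"fingers":-1},{"tx":0.004,"ty":0.0006,"tz":0,"ax":0,"ay":0,"az":0,"fingers":-1}]'
```

```text
time_s: 8.43
eef_pos: [0.5447, 0.128, 0.0519]
tcp_rot: [-0.0, 0.652, 0.758, -0.0]
ft_force: [-3.8, -0.4, 8.0]
opening: 0.0171
grasp_force: 60.5
time_s: 8.8
eef_pos: [0.5494, 0.1288, 0.0519]
tcp_rot: [-0.001, 0.652, 0.758, -0.001]
ft_force: [-8.2, -1.7, 11.0]
opening: 0.0172
grasp_force: 61.0
time_s: 9.18
eef_pos: [0.552, 0.1292, 0.052]
tcp_rot: [-0.002, 0.652, 0.758, -0.002]
ft_force: [-14.3, -2.5, 16.6]
opening: 0.0175
grasp_force: 61.6
```

```bash
python3 -m crank '[{"tx":0,"ty":0,"tz":0.001,"ax":0,"ay":0,"az":0,"fingers":0.2},{"tx":0,"ty":0,"tz":0.001,"ax":0,"ay":0,"az":0,"fingers":0.2},{"tx":0,"ty":0,"tz":0.001,"ax":0,"ay":0,"az":0,"fingers":0.2},{"tx":0,"ty":0,"tz":0.001,"ax":0,"ay":0,"az":0,"fingers":0.2}]'; python3 -m crank '[{"tx":0,"ty":0,"tz":0.02,"ax":0,"ay":0,"az":0,"fingers":0.2},{"tx":0,"ty":0,"tz":0.05,"ax":0,"ay":0,"az":0,"fingers":0.2},{"tx":-0.02,"ty":0,"tz":0.1,"ax":0,"ay":0,"az":0,"fingers":-1},{"tx":-0.07,"ty":0,"tz":0.12,"ax":0,"ay":0,"az":0,"fingers":-1},{"tx":-0.1,"ty":0,"tz":0.12,"ax":0,"ay":0,"az":0,"fingers":-1}]'
python3 - <<'E'
from h import *
import pickle
o=r.get_obs();s=r.snapshot('wrist');save(s,'w5');pickle.dump((o,s),open('w5.pkl','wb'));print(o['eef_pos'])
E
```

```text
time_s: 9.68
eef_pos: [0.5548, 0.1295, 0.0521]
tcp_rot: [0.0, 0.653, 0.758, -0.0]
ft_force: [0.3, 0.2, -0.3]
opening: 0.0511
grasp_force: 0.0
time_s: 10.3
eef_pos: [0.4537, 0.1296, 0.1739]
tcp_rot: [0.001, 0.652, 0.758, 0.001]
ft_force: [1.1, -0.5, -0.0]
opening: -0.0
grasp_force: 0.0
[0.45372748 0.12958    0.17392306]
```

View pics/w5.png

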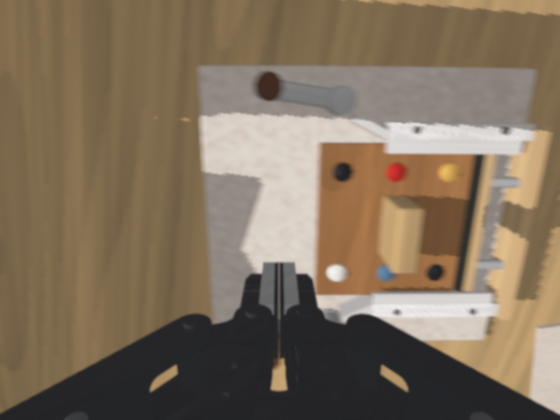

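Run:
```python
from fit import *
import pickle
o,s=pickle.load(open('w5.pkl','rb'))
p,e=fit(s,[(-.135,.12,.01),(.12,.12,.01),(.12,-.12,.01)],[(198,67),(534,70),(486,341)],o,(.53,.12,.14));print('frame',p,np.degrees(p[2]),e.round(1).tolist())
F=np.array([.531,.1225]);th=np.radians(8.3);c,n=np.cos(th),np.sin(th);R=np.array([[c,-n],[n,c]])
fr=lambda w:(R.T@(w[:2]-F)).round(4)
print('knobL',world(s,(268,86),.06,o),fr(world(s,(268,86),.06,o)),'pivotL',fr(world(s,(342,100),.026,o)))
print('board rear edge',fr(world(s,(320,143),.018,o)),fr(world(s,(316,294),.018,o)))
for S in(1,-1):
  for a in np.append(np.linspace(-.1,1.57,8),1.6):
    print(S,round(a,2),(F+R@[-.03-.052*np.cos(a),S*(.095-.052*np.sin(a))]).round(4))
```

```text
frame [0.53141191 0.12153976 0.15052731] 8.624579728762885 [[-0.5, 0.5], [4.2, -0.8], [-0.8, 0.5]]
knobL [0.43501842 0.21243185 0.06      ] [-0.082   0.1028] pivotL [-0.0301  0.0953]
board rear edge [-0.0438  0.0641] [-0.0424 -0.0647]
1 -0.1 [0.4357 0.2098]
1 0.14 [0.4377 0.1976]
1 0.38 [0.4425 0.1862]
1 0.62 [0.4499 0.1763]
1 0.85 [0.4595 0.1684]
1 1.09 [0.4706 0.163 ]
1 1.33 [0.4827 0.1604]
1 1.57 [0.4951 0.1607]
1 1.6 [0.4966 0.161 ]
-1 -0.1 [0.4646 0.0116]
-1 0.14 [0.463  0.0238]
-1 0.38 [0.4644 0.0361]
-1 0.62 [0.4687 0.0478]
-1 0.85 [0.4756 0.058 ]
-1 1.09 [0.4847 0.0664]
-1 1.33 [0.4955 0.0724]
-1 1.57 [0.5075 0.0756]
-1 1.6 [0.509  0.0758]
```

```bash
python3 -m crank '[{"tx":-0.004,"ty":0.02,"tz":0,"ax":0,"ay":0,"az":-10,"fingers":0.1},{"tx":-0.009,"ty":0.04,"tz":0,"ax":0,"ay":0,"az":-20,"fingers":0.1},{"tx":-0.014,"ty":0.06,"tz":0,"ax":0,"ay":0,"az":-30,"fingers":0.1},{"tx":-0.0187,"ty":0.082,"tz":-0.02,"ax":0,"ay":0,"az":-40,"fingers":0.1},{"tx":-0.0187,"ty":0.082,"tz":-0.05,"ax":0,"ay":0,"az":-45,"fingers":0.1}]'; python3 -m crank '[{"tx":0,"ty":0,"tz":-0.03,"ax":0,"ay":0,"az":0,"fingers":0.1},{"tx":0,"ty":0,"tz":-0.055,"ax":0,"ay":0,"az":0,"fingers":0.1},{"tx":0,"ty":0,"tz":-0.067,"ax":0,"ay":0,"az":0,"fingers":0.1},{"tx":0,"ty":0,"tz":-0.067,"ax":0,"ay":0,"az":0,"fingers":0.1}]'; python3 -m crank '[{"tx":0,"ty":0,"tz":0,"ax":0,"ay":0,"az":0,"fingers":-1},{"tx":0,"ty":0,"tz":0,"ax":0,"ay":0,"az":0,"fingers":-1},{"tx":0,"ty":0,"tz":0,"ax":0,"ay":0,"az":0,"fingers":-1},{"tx":0,"ty":0,"tz":0,"ax":0,"ay":0,"az":0,"fingers":-1}]'
```

```text
time_s: 10.98
eef_pos: [0.4365, 0.2129, 0.1224]
tcp_rot: [0.0, 0.893, 0.449, 0.001]
ft_force: [-0.1, -0.2, -0.4]
opening: 0.0469
grasp_force: 0.0
time_s: 11.48
eef_pos: [0.4358, 0.2114, 0.0549]
tcp_rot: [-0.0, 0.893, 0.45, -0.001]
ft_force: [-0.1, -0.5, 0.6]
opening: 0.0469
grasp_force: 0.0
time_s: 11.98
eef_pos: [0.4357, 0.2119, 0.0564]
tcp_rot: [-0.0, 0.893, 0.45, 0.0]
ft_force: [-3.7, 2.7, 5.4]
opening: 0.016
grasp_force: 58.4
```

```bash
python3 -m crank '[{"tx":0.0006,"ty":-0.007,"tz":0,"ax":0,"ay":0,"az":3,"fingers":-1},{"tx":0.002,"ty":-0.0139,"tz":0,"ax":0,"ay":0,"az":8,"fingers":-1},{"tx":0.0068,"ty":-0.0253,"tz":0,"ax":0,"ay":0,"az":15,"fingers":-1},{"tx":0.0142,"ty":-0.0352,"tz":0,"ax":0,"ay":0,"az":22,"fingers":-1},{"tx":0.0238,"ty":-0.0431,"tz":0,"ax":0,"ay":0,"az":28,"fingers":-1}]'
```

```text
time_s: 12.6
eef_pos: [0.4551, 0.1684, 0.056]
tcp_rot: [-0.003, 0.756, 0.655, -0.004]
ft_force: [-20.6, 7.3, 17.7]
opening: 0.0164
grasp_force: 60.7
```

```bash
python3 -m crank '[{"tx":0.005,"ty":-0.003,"tz":0,"ax":0,"ay":0,"az":4,"fingers":-1},{"tx":0.0111,"ty":-0.0054,"tz":0,"ax":0,"ay":0,"az":8,"fingers":-1},{"tx":0.017,"ty":-0.007,"tz":0,"ax":0,"ay":0,"az":12,"fingers":-1},{"tx":0.0232,"ty":-0.008,"tz":0,"ax":0,"ay":0,"az":15,"fingers":-1},{"tx":0.0232,"ty":-0.008,"tz":0,"ax":0,"ay":0,"az":15,"fingers":-1}]'; python3 -m crank '[{"tx":0.006,"ty":0,"tz":0,"ax":0,"ay":0,"az":1,"fingers":-1},{"tx":0.012,"ty":0.0003,"tz":0,"ax":0,"ay":0,"az":2,"fingers":-1},{"tx":0.014,"ty":0.0005,"tz":0,"ax":0,"ay":0,"az":2,"fingers":-1},{"tx":0.014,"ty":0.0005,"tz":0,"ax":0,"ay":0,"az":2,"fingers":-1}]'
```

```text
time_s: 13.22
eef_pos: [0.476, 0.1572, 0.0559]
tcp_rot: [-0.004, 0.664, 0.748, -0.008]
ft_force: [-23.2, -18.4, 26.8]
opening: 0.0161
grasp_force: 62.2
time_s: 13.72
eef_pos: [0.4875, 0.1543, 0.0558]
tcp_rot: [-0.004, 0.65, 0.759, -0.012]
ft_force: [-30.4, -35.5, 34.1]
opening: 0.0163
grasp_force: 62.7
```

```bash
python3 -m crank '[{"tx":-0.008,"ty":-0.003,"tz":0.001,"ax":0,"ay":0,"az":0,"fingers":0.1},{"tx":-0.008,"ty":-0.003,"tz":0.001,"ax":0,"ay":0,"az":0,"fingers":0.1},{"tx":-0.008,"ty":-0.003,"tz":0.001,"ax":0,"ay":0,"az":0,"fingers":0.1}]'; python3 -m crank '[{"tx":0,"ty":0,"tz":0.03,"ax":0,"ay":0,"az":0,"fingers":0.1},{"tx":0,"ty":0,"tz":0.07,"ax":0,"ay":0,"az":0,"fingers":0.1},{"tx":-0.03,"ty":-0.03,"tz":0.1,"ax":0,"ay":0,"az":0,"fingers":0.1},{"tx":-0.05,"ty":-0.06,"tz":0.12,"ax":0,"ay":0,"az":0,"fingers":-1},{"tx":-0.05,"ty":-0.06,"tz":0.12,"ax":0,"ay":0,"az":0,"fingers":-1}]'
python3 - <<'E'
from h import *
import pickle
o=r.get_obs();s=r.snapshot('wrist');save(s,'w6');pickle.dump((o,s),open('w6.pkl','wb'));print(o['eef_pos'])
E
```

```text
time_s: 14.1
eef_pos: [0.4898, 0.1583, 0.0567]
tcp_rot: [0.001, 0.652, 0.758, 0.001]
ft_force: [0.2, -0.0, -0.3]
opening: 0.0467
grasp_force: 0.0
time_s: 14.72
eef_pos: [0.4392, 0.0971, 0.1779]
tcp_rot: [0.001, 0.653, 0.757, 0.001]
ft_force: [1.0, 1.5, 0.5]
opening: 0.0112
grasp_force: 0.0
[0.43924158 0.09712163 0.17792897]
```

View pics/w6.png

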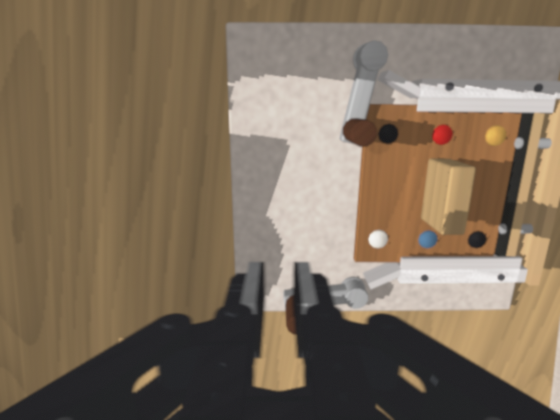

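The left lever is about two thirds across and touches the board's rear edge: its knob is at (360,131) and its pivot at (373,55). The right knob is at about (293,315). I'll finish by pushing with shut fingers from behind.

```bash
cat > loc.py <<'E'
from fit import *
F=np.array([.531,.1225]);th=np.radians(8.3);c,n=np.cos(th),np.sin(th);R=np.array([[c,-n],[n,c]])
fr=lambda w:(R.T@(np.asarray(w)[:2]-F)).round(4)
wo=lambda x,y:(F+R@[x,y]).round(4)
E
python3 - <<'E'
from loc import *
import pickle
o,s=pickle.load(open('w6.pkl','rb'))
k=fr(world(s,(357,131),.06,o));p=fr(world(s,(373,55),.026,o))
print('pivot',p,'knob',k,'a',np.arctan2(p[1]-k[1],p[0]-k[0]))
print('edge',fr(world(s,(357,205),.018,o)),fr(world(s,(355,261),.018,o)),'kR',fr(world(s,(293,318),.06,o)))
print('start',wo(-.080,.043),'end',wo(-.0535,.043),'tcp',fr(o['eef_pos']))
E
```

```text
pivot [-0.028   0.0957] knob [-0.0434  0.0456] a 1.2725779394572136
edge [-0.0304 -0.0159] [-0.0288 -0.0655] kR [-0.0829 -0.0938]
start [0.4456 0.1535] end [0.4719 0.1573] tcp [-0.0945 -0.0119]
```

```bash
python3 -m crank '[{"tx":0.0015,"ty":0.03,"tz":-0.02,"ax":0,"ay":0,"az":0,"fingers":-1},{"tx":0.0015,"ty":0.056,"tz":-0.05,"ax":0,"ay":0,"az":0,"fingers":-1},{"tx":0.0015,"ty":0.056,"tz":-0.09,"ax":0,"ay":0,"az":0,"fingers":-1},{"tx":0.0015,"ty":0.056,"tz":-0.12,"ax":0,"ay":0,"az":0,"fingers":-1},{"tx":0.0015,"ty":0.056,"tz":-0.12,"ax":0,"ay":0,"az":0,"fingers":-1}]'; python3 -m crank '[{"tx":0.006,"ty":0.0009,"tz":0,"ax":0,"ay":0,"az":0,"fingers":-1},{"tx":0.012,"ty":0.0017,"tz":0,"ax":0,"ay":0,"az":0,"fingers":-1},{"tx":0.018,"ty":0.0026,"tz":0,"ax":0,"ay":0,"az":0,"fingers":-1},{"tx":0.024,"ty":0.0035,"tz":0,"ax":0,"ay":0,"az":0,"fingers":-1}]'; python3 -m crank '[{"tx":0.004,"ty":0.0006,"tz":0,"ax":0,"ay":0,"az":0,"fingers":-1},{"tx":0.007,"ty":0.001,"tz":0,"ax":0,"ay":0,"az":0,"fingers":-1},{"tx":0.007,"ty":0.001,"tz":0,"ax":0,"ay":0,"az":0,"fingers":-1}]'
```

```text
time_s: 15.4
eef_pos: [0.4393, 0.1544, 0.0539]
tcp_rot: [-0.002, 0.652, 0.758, -0.002]
ft_force: [-0.2, -0.1, -0.0]
opening: 0.0001
grasp_force: 0.0
time_s: 15.9
eef_pos: [0.4642, 0.1572, 0.0567]
tcp_rot: [-0.0, 0.653, 0.758, -0.001]
ft_force: [-12.0, -4.2, 11.3]
opening: 0.0003
grasp_force: 7.0
time_s: 16.27
eef_pos: [0.4677, 0.157, 0.056]
tcp_rot: [-0.003, 0.652, 0.758, -0.004]
ft_force: [-12.4, -7.5, 10.3]
opening: -0.0001
grasp_force: 6.9
```

```bash
python3 -m crank '[{"tx":0.004,"ty":0.0006,"tz":0,"ax":0,"ay":0,"az":0,"fingers":-1},{"tx":0.006,"ty":0.001,"tz":0,"ax":0,"ay":0,"az":0,"fingers":-1},{"tx":0.006,"ty":0.001,"tz":0,"ax":0,"ay":0,"az":0,"fingers":-1}]'; python3 -m crank '[{"tx":0.003,"ty":0.0005,"tz":0,"ax":0,"ay":0,"az":0,"fingers":-1},{"tx":0.003,"ty":0.0005,"tz":0,"ax":0,"ay":0,"az":0,"fingers":-1},{"tx":0.003,"ty":0.0005,"tz":0,"ax":0,"ay":0,"az":0,"fingers":-1}]';python3 -m crank '[{"tx":0.003,"ty":0.0005,"tz":0,"ax":0,"ay":0,"az":0,"fingers":-1},{"tx":0.003,"ty":0.0005,"tz":0,"ax":0,"ay":0,"az":0,"fingers":-1},{"tx":0.003,"ty":0.0005,"tz":0,"ax":0,"ay":0,"az":0,"fingers":-1}]'
```

```text
time_s: 16.65
eef_pos: [0.4732, 0.1573, 0.0557]
tcp_rot: [-0.003, 0.652, 0.758, -0.005]
ft_force: [-13.2, -11.5, 8.1]
opening: -0.0
grasp_force: 7.3
time_s: 17.02
eef_pos: [0.4751, 0.1574, 0.0555]
tcp_rot: [-0.003, 0.652, 0.758, -0.006]
ft_force: [-16.7, -14.4, 10.5]
opening: -0.0001
grasp_force: 9.2
time_s: 17.4
eef_pos: [0.4754, 0.1573, 0.0554]
tcp_rot: [-0.005, 0.652, 0.758, -0.008]
ft_force: [-24.8, -17.0, 18.6]
opening: -0.0001
grasp_force: 13.8
```

```bash
python3 -m crank '[{"tx":0.003,"ty":0.0,"tz":0,"ax":0,"ay":0,"az":0,"fingers":-1},{"tx":0.003,"ty":0.0,"tz":0,"ax":0,"ay":0,"az":0,"fingers":-1}]'; python3 -m crank '[{"tx":-0.03,"ty":-0.005,"tz":0,"ax":0,"ay":0,"az":0,"fingers":-1},{"tx":-0.04,"ty":-0.006,"tz":0.02,"ax":0,"ay":0,"az":0,"fingers":-1},{"tx":-0.05,"ty":-0.03,"tz":0.07,"ax":0,"ay":0,"az":0,"fingers":-1},{"tx":-0.05,"ty":-0.065,"tz":0.12,"ax":0,"ay":0,"az":0,"fingers":-1},{"tx":-0.05,"ty":-0.065,"tz":0.12,"ax":0,"ay":0,"az":0,"fingers":-1}]'
python3 - <<'E'
from loc import *
o=r.get_obs();t=r.snapshot('top');s=r.snapshot('wrist');save(t,'t7');save(s,'w7')
import pickle;pickle.dump((o,s,t),open('7.pkl','wb'))
# knob by colour: dark reddish-brown blob, near expected circle positions
for nm,im in(('wrist',s),('top',t)):
    f=cv2.GaussianBlur(im['frame'],(3,3),0).astype(int);m=((f.sum(2)<140)&(f[:,:,0]-f[:,:,2]>10)).astype(np.uint8)
    nn,_,st,ce=cv2.connectedComponentsWithStats(m)
    for i in range(1,nn):
        w=fr(world(im,ce[i],.055,o))
        if st[i,4]>12 and abs(w[0]+.05)<.08 and abs(w[1])<.14: print(nm,st[i],ce[i].round(1),w)
    for S in(1,-1):
      for a in(-.15,1.27,1.57): print(S,a,pix(im,[*wo(-.03-.052*np.cos(a),S*(.095-.052*np.sin(a))),.055],o).round(0))
E
```

```text
time_s: 17.65
eef_pos: [0.4757, 0.1573, 0.0553]
tcp_rot: [-0.007, 0.652, 0.758, -0.011]
ft_force: [-34.2, -16.1, 26.0]
opening: 0.0002
grasp_force: 18.4
time_s: 18.27
eef_pos: [0.4388, 0.0939, 0.1802]
tcp_rot: [0.003, 0.653, 0.757, 0.003]
ft_force: [0.6, -0.3, -0.3]
opening: 0.0
grasp_force: 0.0
wrist [393 121  16  19  58] [399.  130.1] [-0.0137  0.0425]
1 -0.15 [300.  31.]
1 1.27 [352. 126.]
1 1.57 [375. 129.]
-1 -0.15 [295. 319.]
-1 1.27 [345. 252.]
-1 1.57 [366. 249.]
top [198 171   5  18  20] [199.9 179.5] [-0.0094 -0.004 ]
1 -0.15 [161. 213.]
1 1.27 [182. 196.]
1 1.57 [183. 190.]
-1 -0.15 [242. 201.]
-1 1.27 [217. 191.]
-1 1.57 [216. 185.]
```

```bash
python3 -m crank '[{"tx":0.007,"ty":-0.02,"tz":0,"ax":0,"ay":0,"az":10,"fingers":0.1},{"tx":0.014,"ty":-0.04,"tz":0,"ax":0,"ay":0,"az":20,"fingers":0.1},{"tx":0.02,"ty":-0.06,"tz":0,"ax":0,"ay":0,"az":30,"fingers":0.1},{"tx":0.0265,"ty":-0.084,"tz":-0.02,"ax":0,"ay":0,"az":40,"fingers":0.1},{"tx":0.0265,"ty":-0.084,"tz":-0.05,"ax":0,"ay":0,"az":45,"fingers":0.1}]'; python3 -m crank '[{"tx":0,"ty":0,"tz":0,"ax":0,"ay":0,"az":0,"fingers":0.1}]'
```

```text
time_s: 19.0
eef_pos: [0.4634, 0.0108, 0.1248]
tcp_rot: [-0.0, 0.312, 0.95, -0.0]
ft_force: [-0.4, 0.2, 0.9]
opening: 0.0471
grasp_force: 0.0
time_s: 19.12
eef_pos: [0.4609, 0.012, 0.1235]
tcp_rot: [-0.004, 0.313, 0.95, -0.001]
ft_force: [-0.3, -0.5, 0.3]
opening: 0.0466
grasp_force: 0.0
```

```bash
python3 -m crank '[{"tx":0.002,"ty":-0.001,"tz":-0.03,"ax":0,"ay":0,"az":0,"fingers":0.1},{"tx":0.002,"ty":-0.001,"tz":-0.055,"ax":0,"ay":0,"az":0,"fingers":0.1},{"tx":0.002,"ty":-0.001,"tz":-0.067,"ax":0,"ay":0,"az":0,"fingers":0.1},{"tx":0.002,"ty":-0.001,"tz":-0.067,"ax":0,"ay":0,"az":0,"fingers":0.1}]'; python3 -m crank '[{"tx":0,"ty":0,"tz":0,"ax":0,"ay":0,"az":0,"fingers":-1},{"tx":0,"ty":0,"tz":0,"ax":0,"ay":0,"az":0,"fingers":-1},{"tx":0,"ty":0,"tz":0,"ax":0,"ay":0,"az":0,"fingers":-1},{"tx":0,"ty":0,"tz":0,"ax":0,"ay":0,"az":0,"fingers":-1}]'
```

```text
time_s: 19.62
eef_pos: [0.4648, 0.0108, 0.0591]
tcp_rot: [-0.001, 0.313, 0.95, -0.0]
ft_force: [-0.5, 0.4, 0.7]
opening: 0.0471
grasp_force: 0.0
time_s: 20.12
eef_pos: [0.467, 0.0108, 0.0606]
tcp_rot: [0.002, 0.313, 0.95, 0.001]
ft_force: [3.9, 4.6, -0.3]
opening: 0.0159
grasp_force: 58.5
```

```bash
python3 -m crank '[{"tx":-0.0015,"ty":0.007,"tz":0,"ax":0,"ay":0,"az":-3,"fingers":-1},{"tx":-0.0025,"ty":0.0133,"tz":0,"ax":0,"ay":0,"az":-8,"fingers":-1},{"tx":-0.0011,"ty":0.0256,"tz":0,"ax":0,"ay":0,"az":-15,"fingers":-1},{"tx":0.0032,"ty":0.0373,"tz":0,"ax":0,"ay":0,"az":-22,"fingers":-1},{"tx":0.0101,"ty":0.0475,"tz":0,"ax":0,"ay":0,"az":-28,"fingers":-1}]';  python3 -m crank '[{"tx":0.004,"ty":0.005,"tz":0,"ax":0,"ay":0,"az":-4,"fingers":-1},{"tx":0.009,"ty":0.0084,"tz":0,"ax":0,"ay":0,"az":-8,"fingers":-1},{"tx":0.014,"ty":0.012,"tz":0,"ax":0,"ay":0,"az":-12,"fingers":-1},{"tx":0.02,"ty":0.0144,"tz":0,"ax":0,"ay":0,"az":-16,"fingers":-1},{"tx":0.02,"ty":0.0144,"tz":0,"ax":0,"ay":0,"az":-17,"fingers":-1}]'
```

```text
time_s: 20.75
eef_pos: [0.4722, 0.0571, 0.0603]
tcp_rot: [-0.002, 0.535, 0.845, -0.002]
ft_force: [-13.9, -13.5, 16.7]
opening: 0.0164
grasp_force: 61.0
time_s: 21.38
eef_pos: [0.4889, 0.0738, 0.0602]
tcp_rot: [-0.006, 0.653, 0.757, -0.004]
ft_force: [-21.5, 7.0, 23.1]
opening: 0.0161
grasp_force: 62.2
```

```bash
python3 -m crank '[{"tx":-0.006,"ty":0.001,"tz":0.001,"ax":0,"ay":0,"az":0,"fingers":0.1},{"tx":-0.006,"ty":0.001,"tz":0.001,"ax":0,"ay":0,"az":0,"fingers":0.1},{"tx":-0.006,"ty":0.001,"tz":0.001,"ax":0,"ay":0,"az":0,"fingers":0.1}]'; python3 -m crank '[{"tx":0,"ty":0,"tz":0.03,"ax":0,"ay":0,"az":0,"fingers":0.1},{"tx":-0.005,"ty":0,"tz":0.06,"ax":0,"ay":0,"az":0,"fingers":0.1},{"tx":-0.038,"ty":-0.005,"tz":0.06,"ax":0,"ay":0,"az":0,"fingers":-1},{"tx":-0.038,"ty":-0.005,"tz":0.06,"ax":0,"ay":0,"az":0,"fingers":-1},{"tx":-0.038,"ty":-0.005,"tz":0.05,"ax":0,"ay":0,"az":0,"fingers":-1}]'
```

```text
time_s: 21.75
eef_pos: [0.4898, 0.0731, 0.0607]
tcp_rot: [0.001, 0.653, 0.758, 0.0]
ft_force: [0.2, 0.3, -0.7]
opening: 0.047
grasp_force: 0.0
time_s: 22.38
eef_pos: [0.4526, 0.0681, 0.1106]
tcp_rot: [0.001, 0.653, 0.758, 0.001]
ft_force: [0.6, 0.9, -0.4]
opening: -0.0001
grasp_force: 0.0
```

```bash
python3 -m crank '[{"tx":0,"ty":0,"tz":-0.03,"ax":0,"ay":0,"az":0,"fingers":-1},{"tx":0,"ty":0,"tz":-0.054,"ax":0,"ay":0,"az":0,"fingers":-1},{"tx":0,"ty":0,"tz":-0.054,"ax":0,"ay":0,"az":0,"fingers":-1},{"tx":0.008,"ty":0.001,"tz":-0.054,"ax":0,"ay":0,"az":0,"fingers":-1},{"tx":0.016,"ty":0.002,"tz":-0.054,"ax":0,"ay":0,"az":0,"fingers":-1}]'; python3 -m crank '[{"tx":0.006,"ty":0.0009,"tz":0,"ax":0,"ay":0,"az":0,"fingers":-1},{"tx":0.011,"ty":0.0016,"tz":0,"ax":0,"ay":0,"az":0,"fingers":-1},{"tx":0.016,"ty":0.0023,"tz":0,"ax":0,"ay":0,"az":0,"fingers":-1},{"tx":0.016,"ty":0.0023,"tz":0,"ax":0,"ay":0,"az":0,"fingers":-1}]'; python3 -m crank '[{"tx":0.004,"ty":0.0006,"tz":0,"ax":0,"ay":0,"az":0,"fingers":-1},{"tx":0.006,"ty":0.001,"tz":0,"ax":0,"ay":0,"az":0,"fingers":-1},{"tx":0.006,"ty":0.001,"tz":0,"ax":0,"ay":0,"az":0,"fingers":-1}]'; python3 -m crank '[{"tx":0.003,"ty":0.0005,"tz":0,"ax":0,"ay":0,"az":0,"fingers":-1},{"tx":0.003,"ty":0.0005,"tz":0,"ax":0,"ay":0,"az":0,"fingers":-1},{"tx":0.003,"ty":0.0005,"tz":0,"ax":0,"ay":0,"az":0,"fingers":-1}]'
```

```text
time_s: 23.0
eef_pos: [0.4673, 0.0705, 0.0569]
tcp_rot: [-0.001, 0.653, 0.758, -0.0]
ft_force: [-13.9, 4.9, 7.8]
opening: -0.0002
grasp_force: 6.6
time_s: 23.5
eef_pos: [0.4798, 0.0739, 0.0559]
tcp_rot: [-0.004, 0.652, 0.758, -0.002]
ft_force: [-10.8, 6.6, 0.7]
opening: -0.0
grasp_force: 4.8
time_s: 23.88
eef_pos: [0.4855, 0.075, 0.0558]
tcp_rot: [-0.004, 0.652, 0.758, -0.002]
ft_force: [-10.9, 5.1, 2.3]
opening: 0.0
grasp_force: 5.2
time_s: 24.25
eef_pos: [0.487, 0.0755, 0.0558]
tcp_rot: [-0.005, 0.652, 0.758, -0.003]
ft_force: [-16.1, 7.7, 5.3]
opening: 0.0
grasp_force: 7.5
```

```bash
python3 -m crank '[{"tx":0.003,"ty":0.0003,"tz":0,"ax":0,"ay":0,"az":0,"fingers":-1},{"tx":0.003,"ty":0.0003,"tz":0,"ax":0,"ay":0,"az":0,"fingers":-1}]'; python3 -m crank '[{"tx":0.003,"ty":0,"tz":0,"ax":0,"ay":0,"az":0,"fingers":-1},{"tx":0.004,"ty":0,"tz":0,"ax":0,"ay":0,"az":0,"fingers":-1}]'
```

```text
time_s: 24.5
eef_pos: [0.4874, 0.0757, 0.0557]
tcp_rot: [-0.007, 0.652, 0.758, -0.005]
ft_force: [-26.0, 5.2, 13.5]
opening: -0.0003
grasp_force: 12.3
time_s: 24.75
eef_pos: [0.4878, 0.0758, 0.0555]
tcp_rot: [-0.01, 0.652, 0.758, -0.008]
ft_force: [-38.9, 4.9, 26.3]
opening: -0.0005
grasp_force: 19.3
```

The right lever has hit its stop: TCP x is 0.488, as predicted. I'll retreat and check.

```bash
python3 -m crank '[{"tx":-0.03,"ty":-0.004,"tz":0,"ax":0,"ay":0,"az":0,"fingers":-1},{"tx":-0.045,"ty":-0.006,"tz":0.03,"ax":0,"ay":0,"az":0,"fingers":-1},{"tx":-0.06,"ty":-0.03,"tz":0.08,"ax":0,"ay":0,"az":0,"fingers":-1},{"tx":-0.06,"ty":-0.06,"tz":0.13,"ax":0,"ay":0,"az":0,"fingers":-1},{"tx":-0.06,"ty":-0.06,"tz":0.15,"ax":0,"ay":0,"az":0,"fingers":-1}]'; python3 -m crank '[{"tx":0,"ty":0,"tz":0,"ax":0,"ay":0,"az":0,"fingers":-1}]'
python3 - <<'E'
from loc import *
import pickle
o=r.get_obs();s=r.snapshot('wrist');save(s,'w8');pickle.dump((o,s),open('w8.pkl','wb'))
for S in(1,-1):
  for nm,w in(('knob',[*wo(-.03,S*.043),.06]),('piv',[*wo(-.03,S*.095),.026]),('rearcorner',[*wo(-.023,S*.065),.018])):print(S,nm,pix(s,w,o).round(0))
E
```

```text
time_s: 25.38
eef_pos: [0.441, 0.0128, 0.2104]
tcp_rot: [0.003, 0.653, 0.757, 0.002]
ft_force: [-0.6, 0.7, -1.1]
opening: -0.0001
grasp_force: 0.0
time_s: 25.5
eef_pos: [0.4406, 0.014, 0.2086]
tcp_rot: [0.002, 0.653, 0.758, 0.002]
ft_force: [-0.2, -0.0, -0.7]
opening: -0.0002
grasp_force: 0.0
1 knob [390.   7.]
1 piv [382. -60.]
1 rearcorner [385. -10.]
-1 knob [380. 137.]
-1 piv [364. 194.]
-1 rearcorner [372. 158.]
```

View pics/w8.png

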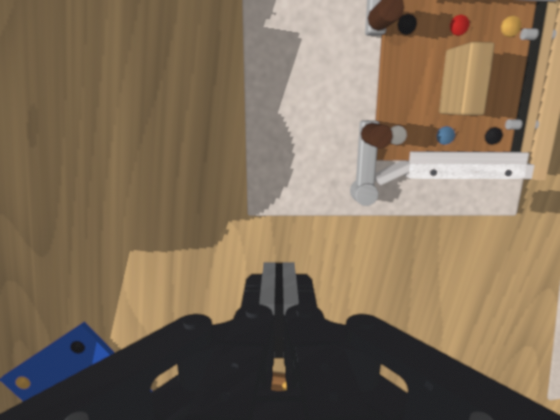

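The final picture shows the right knob at about (380,135), predicted (380,137), and its pivot at (365,194), predicted (364,194). The left knob is at about (390,10), predicted (390,7), and the board's rear edge is at u≈378, between its predicted corners (372 and 385). The board is seated and both levers are closed.

```bash
python3 -c "
from bench import r
print(r.finish_job())"
```

```text
the job is handed in; nothing more can be done
None
```

The wide board is seated in the frame with both levers closed to their stops, and I handed the job in at about 25.5 s; no verdict came back.

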